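# Unload the power module from the latched test jig

## Task

The power module in the test jig has passed its test: lift the thumb latch out of its catch, swing the gate wide open and leave it open, then press the ejector lever all the way down so that the module rises. Take the module out and stand it upright on the grey mat and let go, then take it again by its two ends and set it down upright between the walls of the wide channel of the black board rack, in the middle of the channel's length and resting on its floor. Do not tip the module over, and leave the tape roll, the bottle and the screwdriver where they are.

Things in the scene. Friction and masses are not known exactly. Their poses are not given: they have to be found in the camera images.
- station: Test jig, fixed: base plate 150 x 250 x 12 mm (its x -75..+75, y -140..+110). Origin at table level under the nest's centre, z up. Nest: black pocket around the module, open on top; side walls at x +-20.5..28.5 mm reach z 52; end cheeks at y +-28.5..36.5 mm (34 wide in x) reach z 88 and keep fingers off the module's ends: there it can only be gripped across x. Hinge post at (0, 85), top z 112.
- catch (a point): Centre of the catch notch, z 101 mm, at jig (-16, -125) mm. Steel post, x -34..+2, y -133..-117 mm in the jig frame; the latch bar lies in its open-topped notch, between two lugs whose tops are at z 110 mm.
- gate (a joint): Gate angle about its vertical hinge, rad: 0 closed, 1.5 at its stop, 1.2 or more is wide open. Closed, its rail (20 mm wide, z 92..106) runs from the hinge 147 mm along the jig's -y over the module, a pad 2 mm above it and a clear pane on the jig's +x side. It opens towards the jig's +x (anticlockwise from above), is blocked until the latch is lifted, and stays where left (under 1 N at the tab).
- gate_hinge (a point): Point on the gate's vertical hinge axis, at z 99 mm (mid-height of the rail). Its frame turns with the gate: its -y axis points along the gate to the free end.
- latch (a joint): Angle of the gravity latch bar, rad: 0 lying in the catch, 0.6 fully lifted. Steel bar, 8 mm thick, 10 mm high, pivoted on the gate rail's -x face, 65 mm from the hinge axis along the gate, 16 mm to the gate's -x side, z 99 mm. Its free end, beyond the gate's end, rises; it is clear of the catch above 0.15 rad and falls back to 0 (a stop pin) when let go.
- latch_tab (a point): Middle of the thumb tab, an upright plate on the bar, 8 mm thick (point's x), 24 mm wide (along the gate, y), top 13 mm above this point, bar's underside 25 mm below. Bar down: z 119 mm, 167 mm from the hinge axis along the gate, 16 mm to its -x side; 102 mm out and 20 mm up from the bar's pivot. Free room for fingers on both sides. Pinched from above it is lifted, then led round the hinge.
- lever (a joint): Ejector lever angle, rad: 0 up (module seated), 0.42 at its lower stop. It turns about an axis along the jig's y, at x -35 mm, z 38 mm. The plunger under the module rises 53 mm per rad, 22 mm in all, and the lever stays where it is left. Pressing takes about 6 to 10 N at the pad.
- lever_pad (a point): Centre of the top face of the lever's black pad, 26 x 30 mm, on the jig's -x side, 85 mm from the nest's centre, z about 50 mm when up and about 28 mm when fully down; press it straight down from above.
- module: Loose power module: aluminium block 38 (its x) x 54 (its y) x 50 mm high, 0.15 to 0.29 kg, flat sides, dark grooves on top. Origin at the centre of its underside. Seated in the nest its axes match the jig's and its underside is at z 14 mm, when ejected at about z 36 mm.
- mat: Grey bench mat, fixed, 130 x 130 x 3 mm; origin at the centre of its underside, so its top is at z 3 mm.
- rack: Black board rack, fixed, base 110 (x) x 120 (y) x 6 mm, origin at the centre of its underside. Upright walls along its x, 72 mm long, 5 mm thick, top at z 66 mm. The wide channel is the empty one on its -y side; the narrow slots on its +y side hold three green boards, top at z 60 mm.
- rack_channel (a point): Centre of the floor of the rack's wide channel (z 6 mm). The channel runs along this point's x, is 49 mm wide in y, open at both ends and on top. The module goes in with its 54 mm length along x; 5.5 mm is then left beside each of its long faces, too little for fingers, which go at the open ends.
- tape_roll: Roll of tape lying flat, 84 mm across, 24 mm high, a bystander. Origin under its centre.
- flux_bottle: Small white bottle, 36 mm across, 85 mm high, a bystander. Origin under its centre.
- screwdriver: Screwdriver lying on the bench, 170 mm long along its x, a bystander.
There are look-alikes about, which are no part of the job. Of the things like the mat, leave any that is brown, pink or yellow; of the rest the smaller one is meant.

How it is judged (in metres and radians):
On the way, in this order (a step that is already met when the one before it is completed fails the run):
1. the latch bar is lifted clear of its catch with the gate still closed (value of joint latch above 0.15 rad and value of joint gate below 0.15 rad), for 0.05 s.
2. the gate is swung wide open (over 1.1 rad) (value of joint gate above 1.1 rad), for 0.1 s.
3. the ejector lever is pressed down (over 0.36 rad) and the module has risen (value of joint lever above 0.36 rad and z of module in the frame of station above 0.03 m), for 0.1 s.
4. the module stands upright on the mat and is let go (contact force between module and mat above 0.5 N and contact force between the fingers and module below 0.1 N and angle between module's own z axis and vertical below 0.15 rad and linear speed of module below 0.03 m/s), for 0.2 s.
At the end, for the whole second after the job is handed in: The module stands upright (within 5 degrees) on the floor of the rack's wide channel, its length along the channel, its centre within 15 mm of the middle of the channel's length, at rest and released; the gate still stands open (over 1.0 rad) (x of module in the frame of rack_channel between -0.015 and 0.015 m and y of module in the frame of rack_channel between -0.008 and 0.008 m and z of module in the frame of rack_channel between -0.003 and 0.003 m and angle between module's own z axis and vertical below 0.08 rad and angle between the y axis of module and the x axis of rack_channel, either way round below 0.3 rad and contact force between the fingers and module below 0.1 N and linear speed of module below 0.02 m/s and value of joint gate above 1 rad); the robot touches nothing.
It fails at once if the tape roll is moved by more than 30 mm (distance of tape_roll from where it was at the start of the episode above 0.03 m).
It fails at once if the flux bottle is moved by more than 30 mm (distance of flux_bottle from where it was at the start of the episode above 0.03 m).
It fails at once if the screwdriver is moved by more than 30 mm (distance of screwdriver from where it was at the start of the episode above 0.03 m).
It fails at once if the module is tipped over (angle between module's own z axis and vertical above 0.6 rad).
It also fails if it takes over 67 s, if anything falls off the work surface, if the arm or the gripper's body presses on something with over 40 N, if the wrist force passes 120 N, or if a joint passes its speed limit or range.

## Robot

A 6-joint arm with a two-finger parallel gripper is mounted at the origin on the work surface. World frame = base frame: x ahead of the robot, y to its left, z up, the work surface at z = 0. Lengths are in m, angles in degrees, forces in N, time in s.
With the tool pointing down it reaches from about 0.35 to 0.875 m from the base axis. Payload 4.2 kg.
Tool frame: the origin (TCP) lies at the very end of the fingers, on their centre line; the grasp point (between the pads) lies 19 mm behind it; z points along the fingers, y is the line along which they close (so a half turn about z gives the same grasp; the last joint's range is limited). The gripper opens to 87 mm and grips with 3 to 60 N. Pads are 19 mm wide; open, the fingers measure 117 mm over their backs; the gripper's body (75 mm by 190 mm) begins 51 mm behind the grasp point.
Start: joints at [-52.563, 22.042, 0.453, 0, -68.411, -14.817], TCP at [0.24, -0.577, 0.223] pointing down, gripper open.
Joint ranges: [-179.83, 179.83], [-69.29, 118.12], [-61.27, 80.66], [-181.25, 117.63], [-171.15, -9.14], [-177.46, 177.46]. Speed limits (degrees/s): [159.86, 159.86, 180, 180, 180, 180].

## Interface

Orientations are given as a 3x3 rotation matrix whose columns are the frame's x, y, z axes.
In Python, from station import * gives the robot as it stands.
- The arm moves only by the shell command python3 -m pendant 'ROWS'. ROWS is JSON, a list of rows, each an object of numbers: "x", "y", "z": the shift along the world's x, y, z normalised to -1 to 1, where 1 is 250 mm; "rx", "ry", "rz": the turn, a rotation vector about the world's x, y, z normalised to -1 to 1, where 1 is 180 degrees; "claw": the opening, from 0 (shut) to 1 (fully open). A call has exactly 8 rows; each row is the pose to reach, as a shift and turn from the pose commanded when the call began, turning the shorter way round; what a row does not reach only later rows make up. A row lasts 1/8 s, in which the tool goes at most 62.5 mm and 10.7 degrees, less where a joint would pass 70% of its speed; a pose out of reach is approached as far as the arm can. A call with a number of a shift or a turn outside -1 to 1 is refused whole. A call with a gripper value outside its range is refused whole. The fingers move at their own pace and stop on an object; the grip force is fixed at half the most. Time passes only in rows, so rows that repeat a pose let the fingers close, or fill a call up. It gives the time, the measured TCP pose, the force, the opening and the grip force at its end, in the units of the state.
- sense(): the state, without advancing time (a new reading comes with each control period).
- capture(name): name is "side" or "top"; returns a dict with "color" (384x512x3 uint8, red, green, blue), "mtx" (3x3 intrinsics, pixels), "world_to_cam" (4x4, takes a point from world to camera coordinates). Camera axes: x right, y up, looking along -z (the intrinsics and any distortion apply to the point x, -y, -z); pixel columns grow to the right and rows downward; lengths in m; the calibration is good to about 2 mm. A picture is of the moment at which its call begins. There is no depth.
- finish_job(): hands the job in; it is judged then, once.
Trained networks look in a picture, given as the dict that the camera call returned (one of the last four; its "shot" number tells which), for a name from the list of things; names that differ only in an ending like _2 or _b are one class to them, and where a whole thing is asked for, a point or a joint stands for the part that bears it (a point fixed in the world has none). Each returns a list of dicts, best first, with "conf" (0 to 1); they miss things now and then, are a little off and sometimes report something else, mostly with a low value. They report only what shows in the picture. A call takes as long as a camera call. They do not tell look-alikes from the thing itself.
- search_frame(picture, label): "centre" ([column, row] in pixels, amid what is visible of it).
- regions_of(picture, label): "region" (384x512 bool, what is visible of it) and "centre" ([column, row] in pixels, amid what is visible of it).
The state is a dict: "time_s": time; "joints": joint angles; "joint_velocities": joint speeds; "effort": joint torques, N m; "tcp_pos": TCP position; "ee_rot": TCP orientation; "wrist_force": force on the tool from outside, world axes, zero at the start; "moment": the same for the moment, N m; "gripper_width": opening from 0.0 (shut) to 1.0 (fully open); "gripper_force": force on a finger pad.
Only numpy, scipy, OpenCV 4.12 (cv2) and the standard library are available. Lean on these libraries where they do the work, as an engineer would, in place of code of your own. Each camera call takes 0.05 s, during which the arm holds its last target. There are 200 camera calls.

## Working session

There is one attempt and no reset: what is moved stays moved. The work goes in short steps, Python scripts to look and compute and a shell command to move; the robot and the scene stay as the last step left them, time stands still between calls to the robot, and variables do not carry over. Pictures are saved under pics/ and viewed, at most 10 in all, crops included, and the job is handed in when it is done.

```bash
mkdir -p pics; cat > h.py <<'E'
from station import *
import numpy as np, cv2
def ray(p,uv):
    M=np.array(p['world_to_cam']);R=M[:3,:3];t=M[:3,3];c=-R.T@t
    k=np.linalg.inv(np.array(p['mtx']))@[uv[0],uv[1],1]
    return c,R.T@np.array([k[0],-k[1],-k[2]])
def at(p,uv,z):
    c,d=ray(p,uv);return c+d*(z-c[2])/d[2]
def proj(p,X):
    M=np.array(p['world_to_cam']);q=M[:3,:3]@X+M[:3,3];k=np.array(p['mtx'])@[q[0],-q[1],-q[2]];return k[:2]/k[2]
def save(p,n): cv2.imwrite('pics/'+n,p['color'][:,:,::-1])
def tri(a,ua,b,ub):
    c1,d1=ray(a,ua);c2,d2=ray(b,ub)
    A=np.stack([d1,-d2],1);s=np.linalg.lstsq(A,c2-c1,rcond=None)[0]
    p,q=c1+d1*s[0],c2+d2*s[1];return (p+q)/2,np.linalg.norm(p-q)
E
python3 - <<'E'
from h import *
np.set_printoptions(precision=3,suppress=True)
a=capture('top');b=capture('side')
im=np.vstack([cv2.resize(a['color'],(800,600))]) ;cv2.imwrite('pics/t.png',im[:,:,::-1])
cv2.imwrite('pics/s.png',cv2.resize(b['color'],(800,600))[:,:,::-1])
print(ray(a,[256,192])[0],ray(b,[256,192])[0])
Z=dict(station=.01,latch_tab=.119,lever_pad=.05,module=.064,mat=.003,rack=.006,tape_roll=.024,flux_bottle=.085,screwdriver=.015,gate=.1)
for n,z in Z.items():
  for k,p in (('top',a),('side',b)):
    for r in search_frame(p,n)[:3]: print(n,k,np.array(r['centre']),round(r['conf'],2),at(p,r['centre'],z))
E
```

```text
[ 0.398 -0.111  1.343] [0.021 0.615 0.774]
station top [168.6 202.6] 0.71 [0.499 0.181 0.01 ]
station side [189.5 283.2] 0.62 [0.508 0.176 0.01 ]
station side [207.8 292.5] 0.46 [0.45  0.172 0.01 ]
station side [294.4 195.6] 0.43 [ 0.47  -0.309  0.01 ]
latch_tab top [160.7 224.1] 0.52 [0.428 0.178 0.119]
latch_tab top [179.8 205.4] 0.44 [0.483 0.124 0.119]
latch_tab side [208.6 249.9] 0.87 [0.47  0.135 0.119]
latch_tab side [188.8 284.6] 0.28 [0.437 0.243 0.119]
lever_pad top [162.8 226.6] 0.65 [0.422 0.187 0.05 ]
lever_pad side [209.9 294.4] 0.63 [0.42  0.197 0.05 ]
module top [161.8 199.6] 0.33 [0.504 0.19  0.064]
module side [188.5 278.5] 0.6 [0.485 0.198 0.064]
mat top [263.2 193.1] 0.94 [ 0.534 -0.119  0.003]
mat top [272.5 261.5] 0.9 [ 0.318 -0.151  0.003]
mat top [400.1 213.4] 0.89 [ 0.475 -0.555  0.003]
mat side [315.8 246.3] 0.93 [ 0.304 -0.139  0.003]
mat side [127.6 230.5] 0.88 [0.803 0.128 0.003]
mat side [246.  220.3] 0.87 [ 0.536 -0.117  0.003]
rack top [319.6 215.2] 0.94 [ 0.465 -0.299  0.006]
rack side [296.8 193.7] 0.78 [ 0.471 -0.329  0.006]
tape_roll top [239.4 134.4] 0.8 [ 0.719 -0.04   0.024]
tape_roll top [152.2 199.2] 0.52 [0.508 0.23  0.024]
tape_roll side [185.3 200. ] 0.75 [ 0.743 -0.067  0.024]
tape_roll side [189.7 284. ] 0.66 [0.497 0.186 0.024]
flux_bottle side [219.2 186.7] 0.61 [ 0.643 -0.124  0.085]
screwdriver top [328.  124.2] 0.72 [ 0.758 -0.325  0.015]
screwdriver side [227.3 166.1] 0.6 [ 0.764 -0.32   0.015]
gate top [158.6 199.4] 0.63 [0.501 0.191 0.1  ]
gate top [323.8 213.4] 0.52 [ 0.466 -0.298  0.1  ]
gate side [178.3 266.8] 0.62 [0.506 0.206 0.1  ]
```

View pics/t.png

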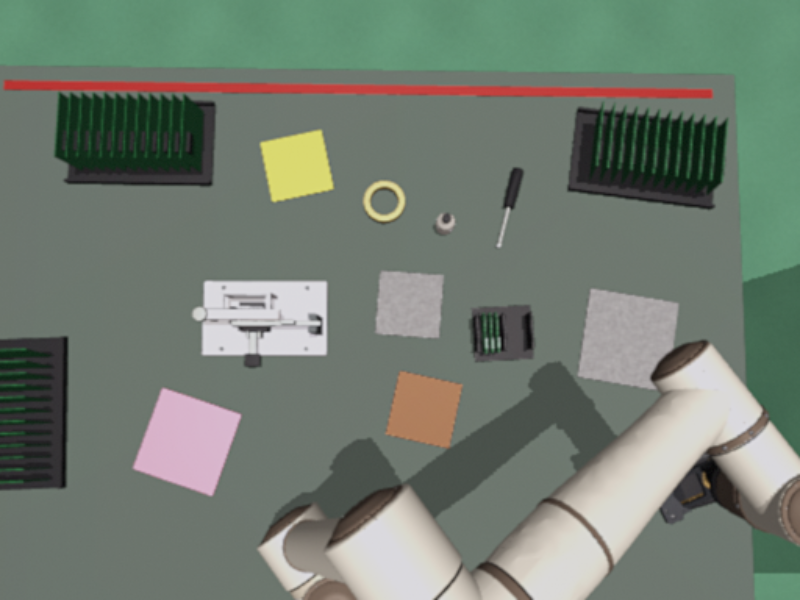

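View pics/s.png

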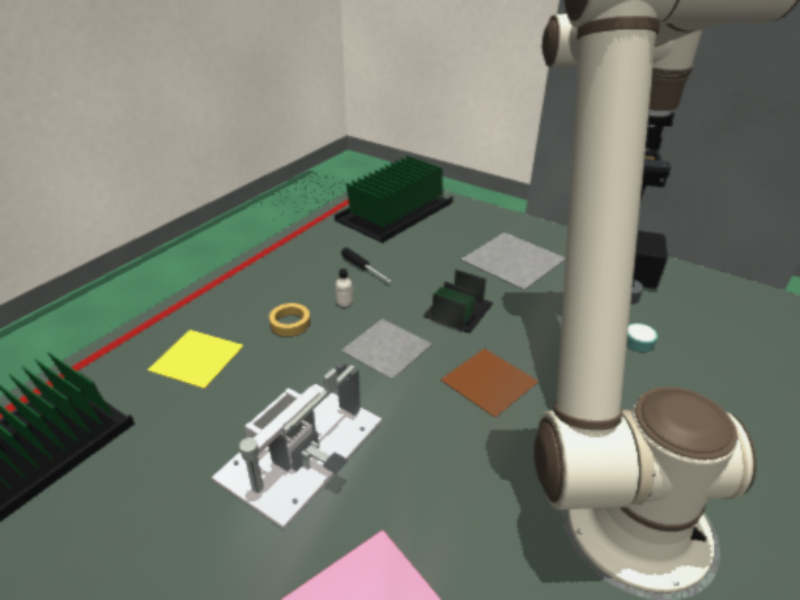

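The top view shows the jig around (265,318), with hinge at left (200,313), catch at (315,323) and lever pad at (252,360). Its axes are nearly world-aligned. The small grey mat is at (410,305), and the rack at (503,333) has its wide channel on the right (-y). The side view agrees.

```bash
python3 - <<'E'
from h import *
np.set_printoptions(precision=4,suppress=True)
a=capture('top');b=capture('side')
def rect(m,p,z,n):
    c=max(cv2.findContours(m.astype(np.uint8),0,2)[0],key=cv2.contourArea)[:,0]
    w=np.array([at(p,u,z)[:2] for u in c.astype(float)])
    r=cv2.minAreaRect((w*1000).astype(np.float32)); print(n,r)
I=a['color'].astype(int)
sub=np.zeros(I.shape[:2],bool);sub[170:235,120:215]=1
m=((I.min(2)>165)&sub).astype(np.uint8)
m=cv2.morphologyEx(m,3,np.ones((9,9)))
m=cv2.morphologyEx(m,2,np.ones((15,15)))
rect(m,a,.012,'jig')
for n,z in (('mat',.003),('rack',.006)):
  for p in (a,b):
    for r in regions_of(p,n)[:3]:
      rect(r['region'],p,z,n)
for p in (a,b):
  for n in('rack','latch_tab'):
    r=regions_of(p,n)
    for q in r[:2]: print(n,q['conf'],q['centre'],q['region'].sum())
t=cv2.resize(a['color'][170:240,115:215],(800,560),interpolation=cv2.INTER_CUBIC)
r=cv2.resize(a['color'][185:240,290:350],(600,550),interpolation=cv2.INTER_CUBIC)
cv2.imwrite('pics/jigrack.png',cv2.resize(np.vstack([t,cv2.resize(r,(800,733))]),(371*1,600))[:,:,::-1])
s=cv2.resize(b['color'][220:345,130:250],(570,594),interpolation=cv2.INTER_CUBIC);cv2.imwrite('pics/js.png',s[:,:,::-1])
E
```

```text
jig ((498.00262451171875, 179.2681884765625), (146.04049682617188, 249.12913513183594), 0.7486587166786194)
mat ((817.453125, 124.64280700683594), (129.7727508544922, 130.81797790527344), 12.423454284667969)
mat ((463.62530517578125, -560.7335205078125), (182.89186096191406, 183.3360137939453), 81.11125946044922)
mat ((531.7833251953125, -112.68705749511719), (133.29042053222656, 138.71099853515625), 86.52253723144531)
mat ((316.4457092285156, -147.1680145263672), (130.47454833984375, 129.2993927001953), 78.41124725341797)
mat ((296.12664794921875, 279.2721252441406), (207.46092224121094, 97.21199035644531), 34.94707107543945)
mat ((815.9122924804688, 124.72518920898438), (131.46878051757812, 132.85360717773438), 14.646360397338867)
rack ((472.052734375, -305.7997131347656), (112.1082534790039, 125.93586730957031), 3.7667768001556396)
rack ((481.06976318359375, -341.40631103515625), (123.35374450683594, 200.46463012695312), 4.316042900085449)
rack 0.57 [320.4, 216.9] 1368
latch_tab 0.64 [170.5, 204.3] 199
latch_tab 0.45 [160.0, 223.7] 172
rack 0.74 [294.7, 190.8] 1030
latch_tab 0.73 [204.0, 253.9] 392
```

View pics/jigrack.png

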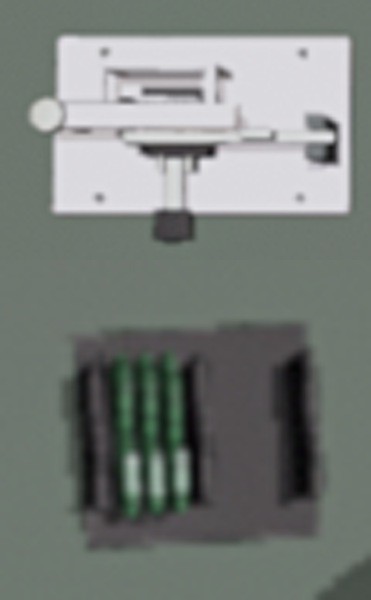

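```bash
cat >> h.py <<'E'
def fr(x,y,deg):
    t=np.radians(deg);R=np.array([[np.cos(t),-np.sin(t),0],[np.sin(t),np.cos(t),0],[0,0,1]]);o=np.array([x,y,0.])
    return lambda *q:o+R@(np.array(q)/1000)
JIG=fr(.4978,.1943,.75)
RACK=fr(.472,-.303,3.8)
def crop(p,c,h,s,pts):
    r0,r1,c0,c1=c
    im=cv2.resize(p['color'][r0:r1,c0:c1],None,fx=s,fy=s,interpolation=cv2.INTER_CUBIC)[:,:,::-1].copy()
    for X,col in pts:
        u=(proj(p,X)+.5-[c0,r0])*s; cv2.circle(im,tuple(int(round(v)) for v in u),2,col,-1)
    return im
E
python3 - <<'E'
from h import *
np.set_printoptions(precision=4,suppress=True)
a=capture('top');b=capture('side')
R=(0,0,255);Y=(0,255,255);B=(255,120,0)
J=[(JIG(*q),R) for q in [(-75,-140,12),(75,-140,12),(-75,110,12),(75,110,12)]]+[(JIG(*q),Y) for q in [(-16,-70,132),(-16,-94,132),(0,85,112),(-34,-133,110),(2,-133,110),(-34,-117,110),(2,-117,110)]]+[(JIG(*q),B) for q in [(-98,-15,50),(-98,15,50),(-72,-15,50),(-72,15,50)]]
K=[(RACK(*q),R) for q in [(-55,-60,6),(55,-60,6),(-55,60,6),(55,60,6)]]
for y in (-54,-49,0,5): K+=[(RACK(x,y,66),Y) for x in(-36,36)]+[(RACK(x,y,6),B) for x in(-36,36)]
f=lambda im,h,w:cv2.copyMakeBorder(im,0,h-im.shape[0],0,w-im.shape[1],0)
top=np.hstack([f(crop(a,(172,236,120,215),0,4,J),300,400),f(crop(a,(190,235,295,345),0,6,K),300,400)])
bot=np.hstack([f(cv2.resize(crop(b,(222,340,130,250),0,5,J),(300,295)),300,400),f(crop(b,(170,215,265,320),0,6,K),300,400)])
cv2.imwrite('pics/ov.png',np.vstack([top,bot]))
E
```

```text
(no output)
```

View pics/ov.png

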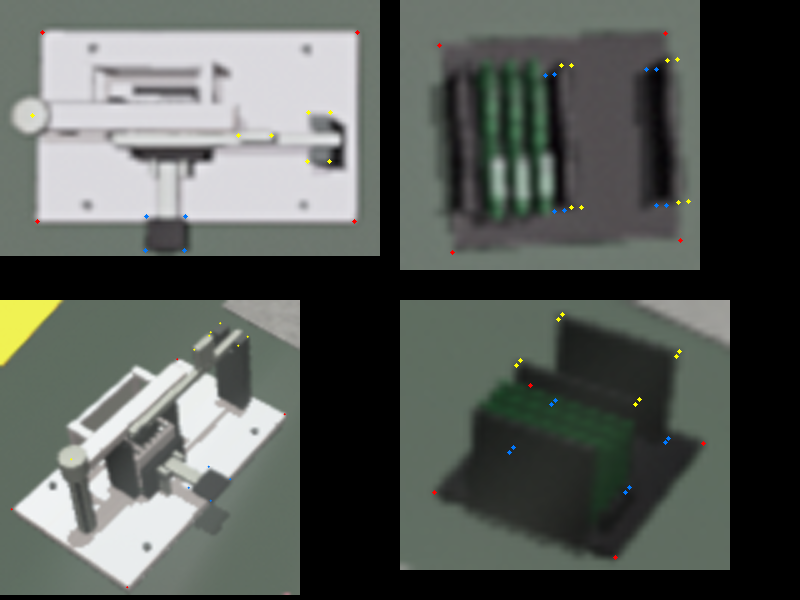

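The jig model fits both views well. The rack fits to within 1–2 px, so I'll check the channel with an intensity profile.

```bash
python3 - <<'E'
from h import *
np.set_printoptions(precision=3,suppress=True)
a=capture('top');s=sense()
print(s['tcp_pos'],s['ee_rot'],s['joints'],s['time_s'],s['wrist_force'])
g=cv2.cvtColor(a['color'],7).astype(np.float32)
def prof(z,ax,rng,other):
  o=[]
  for v in rng:
    P=np.array([proj(a,RACK(*((x,v,z) if ax=='y' else (v,x,z)))) for x in other],np.float32)
    o.append(round(float(cv2.remap(g,P[None,:,0],P[None,:,1],1).mean())))
  return list(zip(rng,o))
print('base y at z6, x=45:',prof(6,'y',range(-72,73,4),range(42,50,2)))
print('base x at z6, y=-25',prof(6,'x',range(-66,67,3),range(-40,-12,4)))
print('walls z66',prof(66,'y',range(-62,14,2),range(-30,31,5)))
print('walls z6',prof(6,'y',range(-62,14,2),range(-30,31,5)))
E
```

```text
[ 0.24  -0.577  0.223] [[-0.923 -0.385 -0.   ]
 [-0.385  0.923  0.   ]
 [ 0.     0.    -1.   ]] [-52.564  22.042   0.451   0.003 -68.411 -14.816] 1.75 [0.63  0.547 0.434]
base y at z6, x=45: [(-72, 117), (-68, 117), (-64, 110), (-60, 84), (-56, 77), (-52, 77), (-48, 80), (-44, 79), (-40, 80), (-36, 80), (-32, 79), (-28, 79), (-24, 80), (-20, 80), (-16, 80), (-12, 80), (-8, 78), (-4, 73), (0, 77), (4, 81), (8, 83), (12, 76), (16, 75), (20, 82), (24, 77), (28, 75), (32, 77), (36, 77), (40, 75), (44, 72), (48, 75), (52, 76), (56, 80), (60, 102), (64, 116), (68, 116), (72, 116)]
base x at z6, y=-25 [(-66, 116), (-63, 117), (-60, 116), (-57, 110), (-54, 94), (-51, 84), (-48, 80), (-45, 80), (-42, 80), (-39, 80), (-36, 78), (-33, 78), (-30, 79), (-27, 79), (-24, 79), (-21, 79), (-18, 79), (-15, 79), (-12, 79), (-9, 79), (-6, 79), (-3, 80), (0, 80), (3, 79), (6, 79), (9, 78), (12, 78), (15, 79), (18, 79), (21, 79), (24, 79), (27, 79), (30, 79), (33, 79), (36, 80), (39, 80), (42, 80), (45, 80), (48, 79), (51, 79), (54, 83), (57, 96), (60, 114), (63, 117), (66, 117)]
walls z66 [(-62, 117), (-60, 118), (-58, 116), (-56, 112), (-54, 103), (-52, 91), (-50, 76), (-48, 53), (-46, 31), (-44, 15), (-42, 13), (-40, 18), (-38, 28), (-36, 38), (-34, 47), (-32, 57), (-30, 71), (-28, 78), (-26, 80), (-24, 80), (-22, 80), (-20, 80), (-18, 80), (-16, 80), (-14, 80), (-12, 80), (-10, 80), (-8, 80), (-6, 80), (-4, 80), (-2, 79), (0, 77), (2, 77), (4, 73), (6, 53), (8, 32), (10, 19), (12, 41)]
walls z6 [(-62, 81), (-60, 60), (-58, 39), (-56, 19), (-54, 13), (-52, 14), (-50, 22), (-48, 31), (-46, 41), (-44, 50), (-42, 61), (-40, 73), (-38, 78), (-36, 80), (-34, 80), (-32, 80), (-30, 80), (-28, 80), (-26, 80), (-24, 80), (-22, 80), (-20, 80), (-18, 80), (-16, 80), (-14, 80), (-12, 79), (-10, 77), (-8, 76), (-6, 76), (-4, 64), (-2, 43), (0, 24), (2, 23), (4, 52), (6, 84), (8, 107), (10, 96), (12, 70)]
```

```bash
python3 -m pendant '[{"x":0.972,"y":1,"rz":0.378,"claw":1},{"x":0.972,"y":1,"rz":0.378,"claw":1},{"x":0.972,"y":1,"rz":0.378,"claw":1},{"x":0.972,"y":1,"rz":0.378,"claw":1},{"x":0.972,"y":1,"rz":0.378,"claw":1},{"x":0.972,"y":1,"rz":0.378,"claw":0.6},{"x":0.972,"y":1,"rz":0.378,"claw":0.6},{"x":0.972,"y":1,"rz":0.378,"claw":0.6}]' && python3 -m pendant '[{"y":1,"claw":0.6},{"y":1,"claw":0.6},{"y":1,"claw":0.6},{"y":1,"claw":0.6},{"y":1,"claw":0.6},{"y":1,"claw":0.6},{"y":1,"claw":0.6},{"y":1,"claw":0.6}]' && python3 -m pendant '[{"y":0.756,"claw":0.6},{"y":0.756,"claw":0.6},{"y":0.756,"claw":0.6},{"y":0.756,"z":-0.2,"claw":0.6},{"y":0.756,"z":-0.2,"claw":0.6},{"y":0.756,"z":-0.2,"claw":0.6},{"y":0.756,"z":-0.2,"claw":0.6},{"y":0.756,"z":-0.2,"claw":0.6}]'
python3 - <<'E'
from h import *
np.set_printoptions(precision=4,suppress=True)
s=sense();print(s['tcp_pos'],s['ee_rot'],s['joints'])
print('tab',JIG(-16,-82,112))
b=capture('side')
T=s['tcp_pos']
cv2.imwrite('pics/b1.png',crop(b,(200,300,150,260),0,6,[(JIG(-16,-82,132),(0,255,255)),(JIG(-16,-82,108),(0,255,255)),(np.array(T),(0,0,255))]))
E
```

```text
[ 0.2404 -0.5769  0.2225] [[-0.9231 -0.3846 -0.0001]
 [-0.3846  0.9231  0.    ]
 [ 0.0001  0.     -1.    ]] [-52.564   22.0424   0.451    0.0031 -68.4113 -14.8159]
tab [0.4829 0.1121 0.112 ]$[0]: bad value
```

View pics/b1.png

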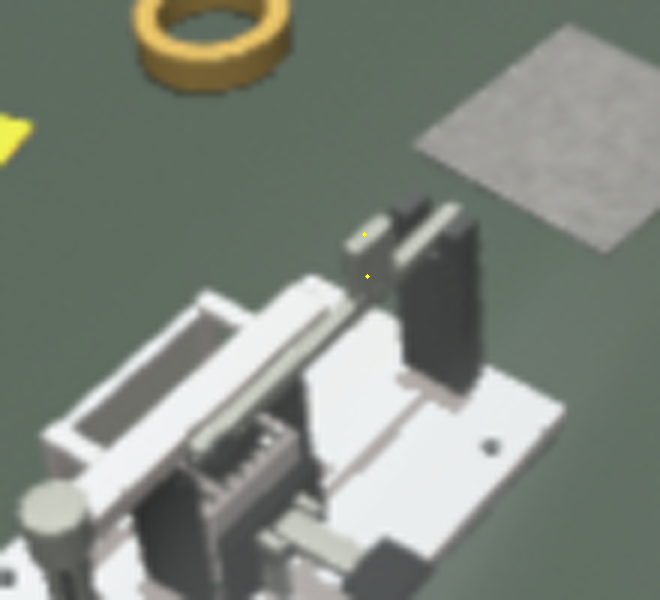

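The side crop shows the predicted tab points (364,234) and (367,276) lying on the thumb tab. The call was refused, so I'll give every key in each row.

```bash
python3 -m pendant '[{"x":0.972,"y":1,"z":0,"rx":0,"ry":0,"rz":0.378,"claw":1},{"x":0.972,"y":1,"z":0,"rx":0,"ry":0,"rz":0.378,"claw":1},{"x":0.972,"y":1,"z":0,"rx":0,"ry":0,"rz":0.378,"claw":1},{"x":0.972,"y":1,"z":0,"rx":0,"ry":0,"rz":0.378,"claw":1},{"x":0.972,"y":1,"z":0,"rx":0,"ry":0,"rz":0.378,"claw":1},{"x":0.972,"y":1,"z":0,"rx":0,"ry":0,"rz":0.378,"claw":0.6},{"x":0.972,"y":1,"z":0,"rx":0,"ry":0,"rz":0.378,"claw":0.6},{"x":0.972,"y":1,"z":0,"rx":0,"ry":0,"rz":0.378,"claw":0.6}]'
```

```text
time_s: 2.8
tcp_pos: [0.4837, -0.3264, 0.2225]
ee_rot: [[0.012, -1.0, -0.0], [-1.0, -0.012, -0.0], [0.0, 0.0, -1.0]]
wrist_force: [0.4, 0.2, -0.5]
gripper_width: 0.748
gripper_force: 0.0
```

```bash
python3 -m pendant '[{"x":0,"y":1,"z":0,"rx":0,"ry":0,"rz":0,"claw":0.6},{"x":0,"y":1,"z":0,"rx":0,"ry":0,"rz":0,"claw":0.6},{"x":0,"y":1,"z":0,"rx":0,"ry":0,"rz":0,"claw":0.6},{"x":0,"y":1,"z":0,"rx":0,"ry":0,"rz":0,"claw":0.6},{"x":0,"y":1,"z":0,"rx":0,"ry":0,"rz":0,"claw":0.6},{"x":0,"y":1,"z":0,"rx":0,"ry":0,"rz":0,"claw":0.6},{"x":0,"y":1,"z":0,"rx":0,"ry":0,"rz":0,"claw":0.6},{"x":0,"y":1,"z":0,"rx":0,"ry":0,"rz":0,"claw":0.6}]' && python3 -m pendant '[{"x":0,"y":0.754,"z":0,"rx":0,"ry":0,"rz":0,"claw":0.6},{"x":0,"y":0.754,"z":0,"rx":0,"ry":0,"rz":0,"claw":0.6},{"x":0,"y":0.754,"z":0,"rx":0,"ry":0,"rz":0,"claw":0.6},{"x":0,"y":0.754,"z":0,"rx":0,"ry":0,"rz":0,"claw":0.6},{"x":0,"y":0.754,"z":-0.25,"rx":0,"ry":0,"rz":0,"claw":0.6},{"x":0,"y":0.754,"z":-0.25,"rx":0,"ry":0,"rz":0,"claw":0.6},{"x":0,"y":0.754,"z":-0.44,"rx":0,"ry":0,"rz":0,"claw":0.6},{"x":0,"y":0.754,"z":-0.44,"rx":0,"ry":0,"rz":0,"claw":0.6}]'
```

```text
time_s: 3.8
tcp_pos: [0.4833, -0.0782, 0.2224]
ee_rot: [[0.009, -1.0, -0.0], [-1.0, -0.009, -0.0], [0.0, 0.0, -1.0]]
wrist_force: [-0.7, 0.0, -0.2]
gripper_width: 0.601
gripper_force: 0.0
time_s: 4.8
tcp_pos: [0.4825, 0.1098, 0.1118]
ee_rot: [[0.01, -1.0, -0.004], [-1.0, -0.01, -0.003], [0.003, 0.004, -1.0]]
wrist_force: [-0.0, -0.5, 0.6]
gripper_width: 0.598
gripper_force: 0.0
```

```bash
python3 -m pendant '[{"x":0,"y":0,"z":0,"rx":0,"ry":0,"rz":0,"claw":0},{"x":0,"y":0,"z":0,"rx":0,"ry":0,"rz":0,"claw":0},{"x":0,"y":0,"z":0,"rx":0,"ry":0,"rz":0,"claw":0},{"x":0,"y":0,"z":0,"rx":0,"ry":0,"rz":0,"claw":0},{"x":0,"y":0,"z":0,"rx":0,"ry":0,"rz":0,"claw":0},{"x":0,"y":0,"z":0,"rx":0,"ry":0,"rz":0,"claw":0},{"x":0,"y":0,"z":0,"rx":0,"ry":0,"rz":0,"claw":0},{"x":0,"y":0,"z":0,"rx":0,"ry":0,"rz":0,"claw":0}]' && python3 -m pendant '[{"x":0,"y":0.003,"z":0.02,"rx":0,"ry":0,"rz":0,"claw":0},{"x":0,"y":0.007,"z":0.04,"rx":0,"ry":0,"rz":0,"claw":0},{"x":0,"y":0.013,"z":0.06,"rx":0,"ry":0,"rz":0,"claw":0},{"x":0,"y":0.02,"z":0.08,"rx":0,"ry":0,"rz":0,"claw":0},{"x":0,"y":0.028,"z":0.1,"rx":0,"ry":0,"rz":0,"claw":0},{"x":0,"y":0.036,"z":0.11,"rx":0,"ry":0,"rz":0,"claw":0},{"x":0,"y":0.036,"z":0.11,"rx":0,"ry":0,"rz":0,"claw":0},{"x":0,"y":0.036,"z":0.11,"rx":0,"ry":0,"rz":0,"claw":0}]'
```

```text
time_s: 5.8
tcp_pos: [0.4832, 0.1116, 0.1126]
ee_rot: [[0.012, -1.0, -0.0], [-1.0, -0.012, -0.0], [0.0, 0.0, -1.0]]
wrist_force: [-2.1, 0.1, 2.8]
gripper_width: 0.089
gripper_force: 30.0
time_s: 6.8
tcp_pos: [0.4832, 0.1206, 0.1399]
ee_rot: [[0.011, -1.0, -0.0], [-1.0, -0.011, 0.0], [-0.0, 0.0, -1.0]]
wrist_force: [-1.6, 3.9, -4.5]
gripper_width: 0.088
gripper_force: 30.0
```

```bash
python3 - <<'E'
import numpy as np
v0=np.array([-.0135,-.1587])
f=lambda d:np.array([[np.cos(d),-np.sin(d)],[np.sin(d),np.cos(d)]])@v0
for c in (0,40):
  print([tuple(np.round(np.r_[(f(np.radians(c+d))-f(np.radians(c)))/.25,d/180],3)) for d in range(5,41,5)])
E
```

```text
[(np.float64(0.056), np.float64(-0.002), np.float64(0.028)), (np.float64(0.111), np.float64(0.0), np.float64(0.056)), (np.float64(0.166), np.float64(0.008), np.float64(0.083)), (np.float64(0.22), np.float64(0.02), np.float64(0.111)), (np.float64(0.273), np.float64(0.037), np.float64(0.139)), (np.float64(0.325), np.float64(0.058), np.float64(0.167)), (np.float64(0.374), np.float64(0.084), np.float64(0.194)), (np.float64(0.421), np.float64(0.114), np.float64(0.222))]
[(np.float64(0.044), np.float64(0.034), np.float64(0.028)), (np.float64(0.085), np.float64(0.072), np.float64(0.056)), (np.float64(0.122), np.float64(0.113), np.float64(0.083)), (np.float64(0.156), np.float64(0.157), np.float64(0.111)), (np.float64(0.186), np.float64(0.204), np.float64(0.139)), (np.float64(0.211), np.float64(0.253), np.float64(0.167)), (np.float64(0.233), np.float64(0.305), np.float64(0.194)), (np.float64(0.249), np.float64(0.358), np.float64(0.222))]
```

```bash
python3 -m pendant '[{"x":0.056,"y":-0.002,"z":0,"rx":0,"ry":0,"rz":0.028,"claw":0},{"x":0.111,"y":0,"z":0,"rx":0,"ry":0,"rz":0.056,"claw":0},{"x":0.166,"y":0.008,"z":0,"rx":0,"ry":0,"rz":0.083,"claw":0},{"x":0.22,"y":0.02,"z":0,"rx":0,"ry":0,"rz":0.111,"claw":0},{"x":0.273,"y":0.037,"z":0,"rx":0,"ry":0,"rz":0.139,"claw":0},{"x":0.325,"y":0.058,"z":0,"rx":0,"ry":0,"rz":0.167,"claw":0},{"x":0.374,"y":0.084,"z":0,"rx":0,"ry":0,"rz":0.194,"claw":0},{"x":0.421,"y":0.114,"z":0,"rx":0,"ry":0,"rz":0.222,"claw":0}]' && python3 -m pendant '[{"x":0.044,"y":0.034,"z":0,"rx":0,"ry":0,"rz":0.028,"claw":0},{"x":0.085,"y":0.072,"z":0,"rx":0,"ry":0,"rz":0.056,"claw":0},{"x":0.122,"y":0.113,"z":0,"rx":0,"ry":0,"rz":0.083,"claw":0},{"x":0.156,"y":0.157,"z":0,"rx":0,"ry":0,"rz":0.111,"claw":0},{"x":0.186,"y":0.204,"z":0,"rx":0,"ry":0,"rz":0.139,"claw":0},{"x":0.211,"y":0.253,"z":0,"rx":0,"ry":0,"rz":0.167,"claw":0},{"x":0.233,"y":0.305,"z":0,"rx":0,"ry":0,"rz":0.194,"claw":0},{"x":0.249,"y":0.358,"z":0,"rx":0,"ry":0,"rz":0.222,"claw":0}]'
```

```text
time_s: 7.8
tcp_pos: [0.5875, 0.1491, 0.1391]
ee_rot: [[0.652, -0.758, -0.004], [-0.758, -0.652, -0.0], [-0.002, 0.003, -1.0]]
wrist_force: [-4.5, 5.1, -4.1]
gripper_width: 0.092
gripper_force: 30.0
time_s: 8.8
tcp_pos: [0.6492, 0.2378, 0.1388]
ee_rot: [[0.987, -0.162, -0.005], [-0.163, -0.987, -0.002], [-0.005, 0.003, -1.0]]
wrist_force: [-4.8, 0.8, -2.9]
gripper_width: 0.092
gripper_force: 30.0
```

```bash
python3 -m pendant '[{"x":0,"y":0,"z":0,"rx":0,"ry":0,"rz":0,"claw":0.4},{"x":0,"y":0,"z":0,"rx":0,"ry":0,"rz":0,"claw":0.4},{"x":0,"y":0,"z":0,"rx":0,"ry":0,"rz":0,"claw":0.4},{"x":0,"y":0,"z":0,"rx":0,"ry":0,"rz":0,"claw":0.4},{"x":0,"y":0,"z":0.1,"rx":0,"ry":0,"rz":0,"claw":0.4},{"x":0,"y":0,"z":0.2,"rx":0,"ry":0,"rz":0,"claw":0.4},{"x":0,"y":0,"z":0.3,"rx":0,"ry":0,"rz":0,"claw":0.4},{"x":0,"y":0,"z":0.3,"rx":0,"ry":0,"rz":0,"claw":0.4}]' && python3 -m pendant '[{"x":-0.25,"y":-0.045,"z":0,"rx":0,"ry":0,"rz":0.056,"claw":0},{"x":-0.5,"y":-0.09,"z":0,"rx":0,"ry":0,"rz":0.056,"claw":0},{"x":-0.75,"y":-0.135,"z":0,"rx":0,"ry":0,"rz":0.056,"claw":0},{"x":-0.946,"y":-0.178,"z":0,"rx":0,"ry":0,"rz":0.056,"claw":0},{"x":-0.946,"y":-0.178,"z":-0.2,"rx":0,"ry":0,"rz":0.056,"claw":0},{"x":-0.946,"y":-0.178,"z":-0.4,"rx":0,"ry":0,"rz":0.056,"claw":0},{"x":-0.946,"y":-0.178,"z":-0.55,"rx":0,"ry":0,"rz":0.056,"claw":0},{"x":-0.946,"y":-0.178,"z":-0.55,"rx":0,"ry":0,"rz":0.056,"claw":0}]'
python3 - <<'E'
from h import *
a=capture('top');b=capture('side')
cv2.imwrite('pics/open.png',np.hstack([cv2.resize(a['color'][150:250,110:230],(480,400)),cv2.resize(b['color'][200:340,130:250],(320,400))])[:,:,::-1])
E
```

```text
time_s: 9.8
tcp_pos: [0.6522, 0.2389, 0.218]
ee_rot: [[0.986, -0.164, 0.005], [-0.164, -0.986, 0.003], [0.005, -0.003, -1.0]]
wrist_force: [0.7, 0.0, -0.2]
gripper_width: 0.401
gripper_force: 0.0
time_s: 10.8
tcp_pos: [0.4121, 0.1919, 0.0747]
ee_rot: [[1.0, 0.011, -0.006], [0.011, -1.0, -0.006], [-0.006, 0.006, -1.0]]
wrist_force: [0.5, 0.2, -0.2]
gripper_width: 0.001
gripper_force: 0.0
```

View pics/open.png

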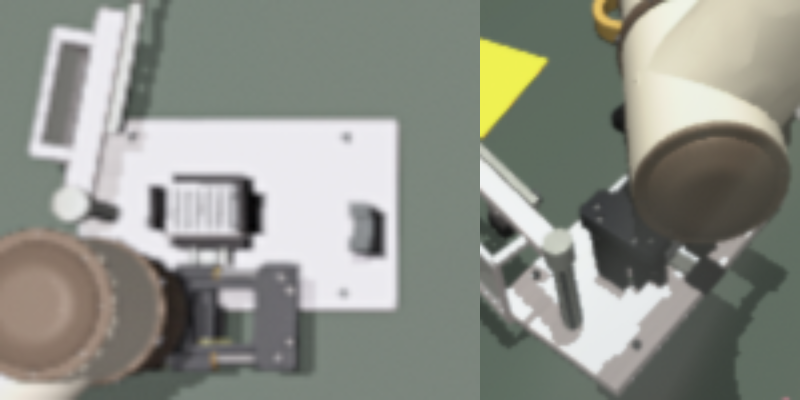

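The gate stands at about 80° (top crop, rail at (110,70)), and the closed fingers are above the lever pad. Next I press it.

```bash
python3 -m pendant '[{"x":0,"y":0,"z":-0.06,"rx":0,"ry":0,"rz":0,"claw":0},{"x":0,"y":0,"z":-0.1,"rx":0,"ry":0,"rz":0,"claw":0},{"x":0,"y":0,"z":-0.12,"rx":0,"ry":0,"rz":0,"claw":0},{"x":0,"y":0,"z":-0.14,"rx":0,"ry":0,"rz":0,"claw":0},{"x":0,"y":0,"z":-0.16,"rx":0,"ry":0,"rz":0,"claw":0},{"x":0,"y":0,"z":-0.18,"rx":0,"ry":0,"rz":0,"claw":0},{"x":0,"y":0,"z":-0.19,"rx":0,"ry":0,"rz":0,"claw":0},{"x":0,"y":0,"z":-0.195,"rx":0,"ry":0,"rz":0,"claw":0}]'
```

```text
time_s: 11.9
tcp_pos: [0.414, 0.1944, 0.0322]
ee_rot: [[1.0, 0.013, -0.0], [0.013, -1.0, -0.0], [-0.0, 0.0, -1.0]]
wrist_force: [-14.9, -0.6, 36.5]
gripper_width: 0.006
gripper_force: 18.1
```

```bash
python3 -m pendant '[{"x":0,"y":0,"z":0.2,"rx":0,"ry":0,"rz":0,"claw":0},{"x":0,"y":0,"z":0.4,"rx":0,"ry":0,"rz":0,"claw":0},{"x":0,"y":0,"z":0.6,"rx":0,"ry":0,"rz":-0.06,"claw":0.5},{"x":0,"y":0,"z":0.6,"rx":0,"ry":0,"rz":-0.12,"claw":1},{"x":0,"y":0,"z":0.6,"rx":0,"ry":0,"rz":-0.18,"claw":1},{"x":0,"y":0,"z":0.6,"rx":0,"ry":0,"rz":-0.24,"claw":1},{"x":0,"y":0,"z":0.6,"rx":0,"ry":0,"rz":-0.3,"claw":1},{"x":0,"y":0,"z":0.6,"rx":0,"ry":0,"rz":-0.35,"claw":1}]'
python3 - <<'E'
from h import *
np.set_printoptions(precision=4,suppress=True)
a=capture('top');b=capture('side')
for p in(a,b):
  for r in regions_of(p,'module')[:2]: print(r['conf'],r['centre'],r['region'].sum(),at(p,r['centre'],.086),at(p,r['centre'],.064))
K=[(JIG(x,y,z),c) for x in(-19,19) for y in (-27,27) for z,c in ((86,(0,0,255)),(64,(0,255,255)))]+[(JIG(-80,0,28),(255,0,0))]
A=crop(a,(170,240,130,215),0,4,K);B=crop(b,(220,320,150,250),0,4,K)
im=np.zeros((400,760,3),np.uint8);im[:A.shape[0],:A.shape[1]]=A;im[:,350:350+B.shape[1]]=B
cv2.imwrite('pics/mod.png',im)
E
```

```text
time_s: 12.9
tcp_pos: [0.4146, 0.1942, 0.1795]
ee_rot: [[0.459, -0.888, 0.001], [-0.888, -0.459, 0.001], [-0.0, -0.001, -1.0]]
wrist_force: [-0.2, 0.4, -0.2]
gripper_width: 0.605
gripper_force: 0.0
0.66 [157.0, 200.9] 286 [0.4979 0.1989 0.086 ] [0.4996 0.2044 0.064 ]
0.92 [185.4, 271.1] 437 [0.4925 0.1979 0.086 ] [0.5075 0.1846 0.064 ]
```

View pics/mod.png

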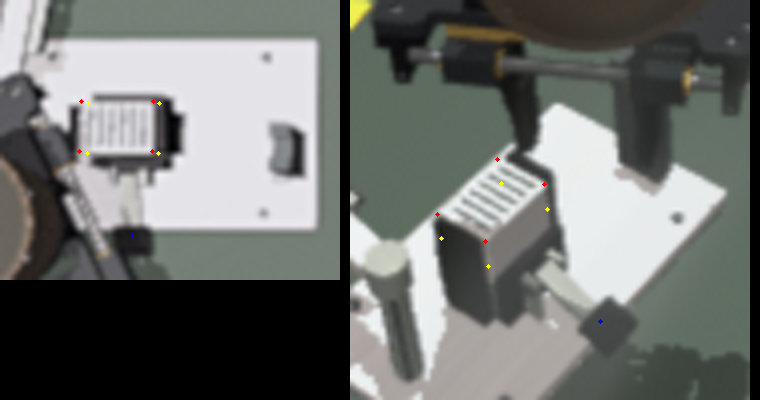

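The module is up: its top corners match the z 86 prediction (red) in the side view, and the lever is down. Next I go over the module and grip it across x.

```bash
python3 -m pendant '[{"x":0.1,"y":0,"z":0,"rx":0,"ry":0,"rz":-0.05,"claw":1},{"x":0.2,"y":0,"z":0,"rx":0,"ry":0,"rz":-0.1,"claw":1},{"x":0.333,"y":0,"z":0,"rx":0,"ry":0,"rz":-0.148,"claw":1},{"x":0.333,"y":0,"z":0,"rx":0,"ry":0,"rz":-0.148,"claw":1},{"x":0.333,"y":0,"z":-0.15,"rx":0,"ry":0,"rz":-0.148,"claw":1},{"x":0.333,"y":0,"z":-0.3,"rx":0,"ry":0,"rz":-0.148,"claw":1},{"x":0.333,"y":0,"z":-0.4,"rx":0,"ry":0,"rz":-0.148,"claw":1},{"x":0.333,"y":0,"z":-0.478,"rx":0,"ry":0,"rz":-0.148,"claw":1}]' && python3 -m pendant '[{"x":0,"y":0,"z":0,"rx":0,"ry":0,"rz":0,"claw":0.6},{"x":0,"y":0,"z":0,"rx":0,"ry":0,"rz":0,"claw":0.5},{"x":0,"y":0,"z":0,"rx":0,"ry":0,"rz":0,"claw":0.3},{"x":0,"y":0,"z":0,"rx":0,"ry":0,"rz":0,"claw":0.3},{"x":0,"y":0,"z":0,"rx":0,"ry":0,"rz":0,"claw":0.3},{"x":0,"y":0,"z":0,"rx":0,"ry":0,"rz":0,"claw":0.3},{"x":0,"y":0,"z":0,"rx":0,"ry":0,"rz":0,"claw":0.3},{"x":0,"y":0,"z":0,"rx":0,"ry":0,"rz":0,"claw":0.3}]'
```

```text
time_s: 14.1
tcp_pos: [0.4966, 0.1938, 0.0584]
ee_rot: [[0.021, -1.0, -0.001], [-1.0, -0.021, -0.001], [0.001, 0.001, -1.0]]
wrist_force: [-0.2, -0.3, -0.0]
gripper_width: 0.999
gripper_force: 0.0
time_s: 15.1
tcp_pos: [0.4972, 0.1939, 0.0593]
ee_rot: [[0.018, -1.0, -0.001], [-1.0, -0.018, -0.001], [0.0, 0.001, -1.0]]
wrist_force: [-3.0, 0.6, 3.1]
gripper_width: 0.431
gripper_force: 30.0
```

```bash
python3 -m pendant '[{"x":0,"y":0,"z":0.08,"rx":0,"ry":0,"rz":0,"claw":0.3},{"x":0,"y":0,"z":0.2,"rx":0,"ry":0,"rz":0,"claw":0.3},{"x":0,"y":0,"z":0.35,"rx":0,"ry":0,"rz":0,"claw":0.3},{"x":0,"y":0,"z":0.48,"rx":0,"ry":0,"rz":0,"claw":0.3},{"x":0,"y":-0.12,"z":0.48,"rx":0,"ry":0,"rz":0,"claw":0.3},{"x":0,"y":-0.26,"z":0.48,"rx":0,"ry":0,"rz":0,"claw":0.3},{"x":0,"y":-0.4,"z":0.48,"rx":0,"ry":0,"rz":0,"claw":0.3},{"x":0,"y":-0.54,"z":0.48,"rx":0,"ry":0,"rz":0,"claw":0.3}]' && python3 -m pendant '[{"x":0.03,"y":-0.14,"z":0,"rx":0,"ry":0,"rz":0,"claw":0.3},{"x":0.06,"y":-0.28,"z":0,"rx":0,"ry":0,"rz":0,"claw":0.3},{"x":0.1,"y":-0.42,"z":0,"rx":0,"ry":0,"rz":0,"claw":0.3},{"x":0.14,"y":-0.56,"z":-0.05,"rx":0,"ry":0,"rz":0,"claw":0.3},{"x":0.14,"y":-0.66,"z":-0.15,"rx":0,"ry":0,"rz":0,"claw":0.3},{"x":0.14,"y":-0.69,"z":-0.28,"rx":0,"ry":0,"rz":0,"claw":0.3},{"x":0.14,"y":-0.69,"z":-0.4,"rx":0,"ry":0,"rz":0,"claw":0.3},{"x":0.14,"y":-0.69,"z":-0.48,"rx":0,"ry":0,"rz":0,"claw":0.3}]'
```

```text
time_s: 16.1
tcp_pos: [0.4973, 0.058, 0.1784]
ee_rot: [[0.018, -1.0, -0.001], [-1.0, -0.018, 0.0], [-0.0, 0.001, -1.0]]
wrist_force: [0.0, 0.3, -2.2]
gripper_width: 0.441
gripper_force: 30.0
time_s: 17.1
tcp_pos: [0.5315, -0.1138, 0.0568]
ee_rot: [[0.017, -1.0, -0.003], [-1.0, -0.017, 0.0], [-0.0, 0.003, -1.0]]
wrist_force: [-0.3, 0.4, -2.3]
gripper_width: 0.435
gripper_force: 30.0
```

```bash
python3 -m pendant '[{"x":0,"y":0,"z":-0.05,"rx":0,"ry":0,"rz":0,"claw":0.3},{"x":0,"y":0,"z":-0.08,"rx":0,"ry":0,"rz":0,"claw":0.3},{"x":0,"y":0,"z":-0.095,"rx":0,"ry":0,"rz":0,"claw":0.3},{"x":0,"y":0,"z":-0.105,"rx":0,"ry":0,"rz":0,"claw":0.3},{"x":0,"y":0,"z":-0.112,"rx":0,"ry":0,"rz":0,"claw":0.3},{"x":0,"y":0,"z":-0.117,"rx":0,"ry":0,"rz":0,"claw":0.3},{"x":0,"y":0,"z":-0.12,"rx":0,"ry":0,"rz":0,"claw":0.3},{"x":0,"y":0,"z":-0.122,"rx":0,"ry":0,"rz":0,"claw":0.3}]'
```

```text
time_s: 18.1
tcp_pos: [0.5327, -0.1134, 0.0289]
ee_rot: [[0.018, -1.0, 0.0], [-1.0, -0.018, -0.0], [0.0, -0.0, -1.0]]
wrist_force: [-0.2, -0.3, -2.4]
gripper_width: 0.438
gripper_force: 30.0
```

```bash
python3 -m pendant '[{"x":0,"y":0,"z":-0.003,"rx":0,"ry":0,"rz":0,"claw":0.3},{"x":0,"y":0,"z":-0.006,"rx":0,"ry":0,"rz":0,"claw":0.3},{"x":0,"y":0,"z":-0.008,"rx":0,"ry":0,"rz":0,"claw":0.3},{"x":0,"y":0,"z":-0.01,"rx":0,"ry":0,"rz":0,"claw":0.3},{"x":0,"y":0,"z":-0.012,"rx":0,"ry":0,"rz":0,"claw":0.3},{"x":0,"y":0,"z":-0.014,"rx":0,"ry":0,"rz":0,"claw":0.3},{"x":0,"y":0,"z":-0.014,"rx":0,"ry":0,"rz":0,"claw":0.3},{"x":0,"y":0,"z":-0.014,"rx":0,"ry":0,"rz":0,"claw":0.3}]'
```

```text
time_s: 19.1
tcp_pos: [0.5326, -0.1134, 0.0266]
ee_rot: [[0.018, -1.0, 0.0], [-1.0, -0.018, -0.0], [0.0, -0.0, -1.0]]
wrist_force: [-3.7, 1.7, 7.0]
gripper_width: 0.434
gripper_force: 30.0
```

```bash
python3 -m pendant '[{"x":0,"y":0,"z":0.003,"rx":0,"ry":0,"rz":0,"claw":0.7},{"x":0,"y":0,"z":0.003,"rx":0,"ry":0,"rz":0,"claw":1},{"x":0,"y":0,"z":0.003,"rx":0,"ry":0,"rz":0,"claw":1},{"x":0,"y":0,"z":0.003,"rx":0,"ry":0,"rz":0,"claw":1},{"x":0,"y":0,"z":0.003,"rx":0,"ry":0,"rz":0,"claw":1},{"x":0,"y":0,"z":0.003,"rx":0,"ry":0,"rz":0,"claw":1},{"x":0,"y":0,"z":0.15,"rx":0,"ry":0,"rz":0,"claw":1},{"x":0,"y":0,"z":0.35,"rx":0,"ry":0,"rz":0,"claw":1}]' && python3 -m pendant '[{"x":0,"y":0,"z":0.05,"rx":0,"ry":0,"rz":0.059,"claw":1},{"x":0,"y":0,"z":0.05,"rx":0,"ry":0,"rz":0.118,"claw":1},{"x":0,"y":0,"z":0.05,"rx":0,"ry":0,"rz":0.177,"claw":1},{"x":0,"y":0,"z":0.05,"rx":0,"ry":0,"rz":0.236,"claw":1},{"x":0,"y":0,"z":0.05,"rx":0,"ry":0,"rz":0.295,"claw":1},{"x":0,"y":0,"z":0.05,"rx":0,"ry":0,"rz":0.354,"claw":1},{"x":0,"y":0,"z":0.05,"rx":0,"ry":0,"rz":0.413,"claw":1},{"x":0,"y":0,"z":0.05,"rx":0,"ry":0,"rz":0.472,"claw":1}]'
python3 - <<'E'
from h import *
np.set_printoptions(precision=4,suppress=True)
b=capture('side');a=capture('top')
for p in(a,b):
  for r in regions_of(p,'module')[:2]: print(r['conf'],r['centre'],r['region'].sum(),at(p,r['centre'],.053))
M=fr(.5326,-.1134,1.)
K=[(M(x,y,z),(0,0,255)) for x in(-19,19) for y in (-27,27) for z in (3,53)]
cv2.imwrite('pics/m2.png',np.hstack([crop(a,(165,225,235,295),0,6,K),crop(b,(190,250,215,275),0,6,K)]))
E
```

```text
time_s: 20.1
tcp_pos: [0.5316, -0.1135, 0.1125]
ee_rot: [[0.018, -1.0, -0.004], [-1.0, -0.018, -0.0], [0.0, 0.004, -1.0]]
wrist_force: [1.3, -0.5, -0.0]
gripper_width: 0.997
gripper_force: 0.0
time_s: 21.1
tcp_pos: [0.5325, -0.1134, 0.1253]
ee_rot: [[0.998, -0.064, -0.0], [-0.064, -0.998, 0.0], [-0.0, -0.0, -1.0]]
wrist_force: [-0.4, -0.8, -0.1]
gripper_width: 1.0
gripper_force: 0.0
0.88 [247.3, 214.0] 410 [ 0.5158 -0.0958  0.053 ]
```

View pics/m2.png

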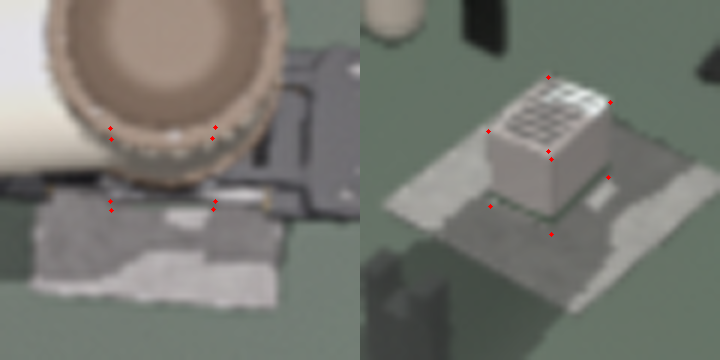

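The module stands upright on the mat; its top corners match z 53 in the side view. Next I regrip it by its ends.

```bash
python3 -m pendant '[{"x":0,"y":0,"z":0,"rx":0,"ry":0,"rz":0.026,"claw":1},{"x":0,"y":0,"z":-0.1,"rx":0,"ry":0,"rz":0.026,"claw":1},{"x":0,"y":0,"z":-0.2,"rx":0,"ry":0,"rz":0.026,"claw":1},{"x":0,"y":0,"z":-0.3,"rx":0,"ry":0,"rz":0.026,"claw":1},{"x":0,"y":0,"z":-0.37,"rx":0,"ry":0,"rz":0.026,"claw":1},{"x":0,"y":0,"z":-0.408,"rx":0,"ry":0,"rz":0.026,"claw":1},{"x":0,"y":0,"z":-0.408,"rx":0,"ry":0,"rz":0.026,"claw":1},{"x":0,"y":0,"z":-0.408,"rx":0,"ry":0,"rz":0.026,"claw":0.8}]' && python3 -m pendant '[{"x":0,"y":0,"z":0,"rx":0,"ry":0,"rz":0,"claw":0.7},{"x":0,"y":0,"z":0,"rx":0,"ry":0,"rz":0,"claw":0.6},{"x":0,"y":0,"z":0,"rx":0,"ry":0,"rz":0,"claw":0.5},{"x":0,"y":0,"z":0,"rx":0,"ry":0,"rz":0,"claw":0.5},{"x":0,"y":0,"z":0,"rx":0,"ry":0,"rz":0,"claw":0.5},{"x":0,"y":0,"z":0,"rx":0,"ry":0,"rz":0,"claw":0.5},{"x":0,"y":0,"z":0,"rx":0,"ry":0,"rz":0,"claw":0.5},{"x":0,"y":0,"z":0,"rx":0,"ry":0,"rz":0,"claw":0.5}]'
```

```text
time_s: 22.3
tcp_pos: [0.5333, -0.1134, 0.024]
ee_rot: [[1.0, 0.011, 0.001], [0.011, -1.0, -0.0], [0.001, 0.0, -1.0]]
wrist_force: [0.5, -0.3, -0.7]
gripper_width: 0.956
gripper_force: 0.0
time_s: 23.3
tcp_pos: [0.5328, -0.1134, 0.0236]
ee_rot: [[1.0, 0.012, 0.0], [0.012, -1.0, -0.0], [0.0, 0.0, -1.0]]
wrist_force: [-1.0, 0.4, 3.6]
gripper_width: 0.618
gripper_force: 30.0
```

```bash
python3 -m pendant '[{"x":0,"y":0,"z":0.08,"rx":0,"ry":0,"rz":0,"claw":0.5},{"x":0,"y":0,"z":0.2,"rx":0,"ry":0,"rz":0,"claw":0.5},{"x":0,"y":0,"z":0.35,"rx":0,"ry":0,"rz":-0.04,"claw":0.5},{"x":0,"y":0,"z":0.48,"rx":0,"ry":0,"rz":-0.08,"claw":0.5},{"x":0,"y":0,"z":0.55,"rx":0,"ry":0,"rz":-0.12,"claw":0.5},{"x":-0.05,"y":-0.1,"z":0.55,"rx":0,"ry":0,"rz":-0.16,"claw":0.5},{"x":-0.1,"y":-0.24,"z":0.55,"rx":0,"ry":0,"rz":-0.2,"claw":0.5},{"x":-0.15,"y":-0.4,"z":0.55,"rx":0,"ry":0,"rz":-0.24,"claw":0.5}]' && python3 -m pendant '[{"x":-0.03,"y":-0.14,"z":0,"rx":0,"ry":0,"rz":-0.04,"claw":0.5},{"x":-0.06,"y":-0.27,"z":0,"rx":0,"ry":0,"rz":-0.08,"claw":0.5},{"x":-0.081,"y":-0.37,"z":0,"rx":0,"ry":0,"rz":-0.12,"claw":0.5},{"x":-0.081,"y":-0.45,"z":0,"rx":0,"ry":0,"rz":-0.16,"claw":0.5},{"x":-0.081,"y":-0.45,"z":0,"rx":0,"ry":0,"rz":-0.2,"claw":0.5},{"x":-0.081,"y":-0.45,"z":-0.1,"rx":0,"ry":0,"rz":-0.243,"claw":0.5},{"x":-0.081,"y":-0.45,"z":-0.2,"rx":0,"ry":0,"rz":-0.243,"claw":0.5},{"x":-0.081,"y":-0.45,"z":-0.2,"rx":0,"ry":0,"rz":-0.243,"claw":0.5}]'
python3 - <<'E'
from h import *
s=sense();T=s['tcp_pos'];print(T,s['ee_rot'][:2])
b=capture('side');a=capture('top')
M=fr(T[0],T[1],-86.2);h=T[2]*1000-20.6
K=[(M(x,y,z),(0,0,255)) for x in(-19,19) for y in (-27,27) for z in (h,)]
for y in (-53,-48,1,6): K+=[(RACK(x+1.5,y,66),(0,255,255)) for x in(-36,0,36)]
cv2.imwrite('pics/r1.png',np.hstack([crop(a,(180,240,290,350),0,6,K),crop(b,(160,220,265,325),0,6,K)]))
E
```

```text
time_s: 24.3
tcp_pos: [0.494, -0.2137, 0.1595]
ee_rot: [[0.735, -0.679, -0.002], [-0.679, -0.735, 0.001], [-0.002, 0.001, -1.0]]
wrist_force: [-0.0, 0.1, -2.2]
gripper_width: 0.617
gripper_force: 30.0
time_s: 25.3
tcp_pos: [0.4724, -0.3248, 0.1075]
ee_rot: [[0.064, -0.998, -0.007], [-0.998, -0.064, 0.003], [-0.004, 0.007, -1.0]]
wrist_force: [-1.3, -1.3, -2.6]
gripper_width: 0.62
gripper_force: 30.0
[ 0.47243277 -0.32482687  0.10746581] [[ 0.06404225 -0.99792172 -0.00713011]
 [-0.99793967 -0.06406787  0.00342447]]
```

View pics/r1.png

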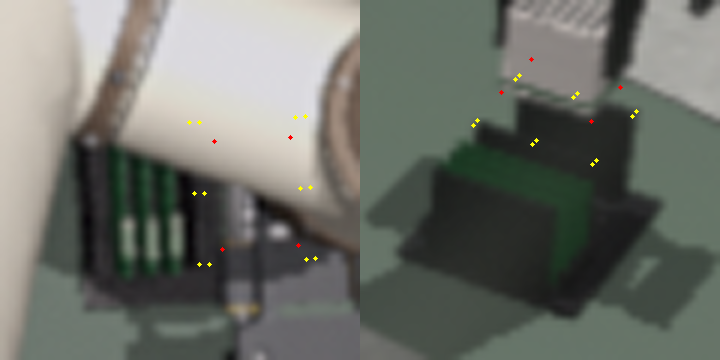

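The module is over the channel: predicted bottom outline (214–298, 140–250) sits between the wall-top marks in the top crop. I'll descend in steps, watching the force.

```bash
python3 -m pendant '[{"x":0,"y":0,"z":0,"rx":0,"ry":0,"rz":0,"claw":0.5},{"x":0,"y":0,"z":0,"rx":0,"ry":0,"rz":0,"claw":0.5},{"x":0,"y":0,"z":-0.05,"rx":0,"ry":0,"rz":0,"claw":0.5},{"x":0,"y":0,"z":-0.1,"rx":0,"ry":0,"rz":0,"claw":0.5},{"x":0,"y":0,"z":-0.14,"rx":0,"ry":0,"rz":0,"claw":0.5},{"x":0,"y":0,"z":-0.17,"rx":0,"ry":0,"rz":0,"claw":0.5},{"x":0,"y":0,"z":-0.2,"rx":0,"ry":0,"rz":0,"claw":0.5},{"x":0,"y":0,"z":-0.2,"rx":0,"ry":0,"rz":0,"claw":0.5}]'
```

```text
time_s: 26.4
tcp_pos: [0.4745, -0.3257, 0.0601]
ee_rot: [[0.065, -0.998, -0.001], [-0.998, -0.065, 0.001], [-0.001, 0.001, -1.0]]
wrist_force: [-0.2, 0.0, -1.9]
gripper_width: 0.615
gripper_force: 30.0
```

```bash
python3 -m pendant '[{"x":0,"y":0,"z":-0.04,"rx":0,"ry":0,"rz":0,"claw":0.5},{"x":0,"y":0,"z":-0.07,"rx":0,"ry":0,"rz":0,"claw":0.5},{"x":0,"y":0,"z":-0.095,"rx":0,"ry":0,"rz":0,"claw":0.5},{"x":0,"y":0,"z":-0.11,"rx":0,"ry":0,"rz":0,"claw":0.5},{"x":0,"y":0,"z":-0.12,"rx":0,"ry":0,"rz":0,"claw":0.5},{"x":0,"y":0,"z":-0.127,"rx":0,"ry":0,"rz":0,"claw":0.5},{"x":0,"y":0,"z":-0.132,"rx":0,"ry":0,"rz":0,"claw":0.5},{"x":0,"y":0,"z":-0.132,"rx":0,"ry":0,"rz":0,"claw":0.5}]'
```

```text
time_s: 27.4
tcp_pos: [0.4749, -0.3259, 0.0278]
ee_rot: [[0.065, -0.998, 0.0], [-0.998, -0.065, -0.0], [0.0, -0.0, -1.0]]
wrist_force: [0.8, -0.1, -2.2]
gripper_width: 0.621
gripper_force: 30.0
```

```bash
python3 -m pendant '[{"x":0,"y":0,"z":-0.002,"rx":0,"ry":0,"rz":0,"claw":0.5},{"x":0,"y":0,"z":-0.004,"rx":0,"ry":0,"rz":0,"claw":0.5},{"x":0,"y":0,"z":-0.006,"rx":0,"ry":0,"rz":0,"claw":0.5},{"x":0,"y":0,"z":-0.007,"rx":0,"ry":0,"rz":0,"claw":0.5},{"x":0,"y":0,"z":-0.008,"rx":0,"ry":0,"rz":0,"claw":0.5},{"x":0,"y":0,"z":-0.009,"rx":0,"ry":0,"rz":0,"claw":0.5},{"x":0,"y":0,"z":-0.009,"rx":0,"ry":0,"rz":0,"claw":0.5},{"x":0,"y":0,"z":-0.009,"rx":0,"ry":0,"rz":0,"claw":0.5}]'
```

```text
time_s: 28.4
tcp_pos: [0.4749, -0.3259, 0.0265]
ee_rot: [[0.065, -0.998, 0.0], [-0.998, -0.065, -0.0], [0.0, -0.0, -1.0]]
wrist_force: [-2.5, 3.1, 6.5]
gripper_width: 0.616
gripper_force: 30.0
```

Floor contact came at the expected height. I release, rise and move clear for a check.

```bash
python3 -m pendant '[{"x":0,"y":0,"z":0.002,"rx":0,"ry":0,"rz":0,"claw":0.8},{"x":0,"y":0,"z":0.002,"rx":0,"ry":0,"rz":0,"claw":1},{"x":0,"y":0,"z":0.002,"rx":0,"ry":0,"rz":0,"claw":1},{"x":0,"y":0,"z":0.002,"rx":0,"ry":0,"rz":0,"claw":1},{"x":0,"y":0,"z":0.1,"rx":0,"ry":0,"rz":0,"claw":1},{"x":0,"y":0,"z":0.3,"rx":0,"ry":0,"rz":0,"claw":1},{"x":0,"y":0,"z":0.5,"rx":0,"ry":0,"rz":0,"claw":1},{"x":0,"y":0,"z":0.7,"rx":0,"ry":0,"rz":0,"claw":1}]' && python3 -m pendant '[{"x":-0.2,"y":-0.2,"z":0,"rx":0,"ry":0,"rz":0,"claw":1},{"x":-0.4,"y":-0.4,"z":0,"rx":0,"ry":0,"rz":0,"claw":1},{"x":-0.6,"y":-0.6,"z":0,"rx":0,"ry":0,"rz":0,"claw":1},{"x":-0.7,"y":-0.8,"z":0,"rx":0,"ry":0,"rz":0,"claw":1},{"x":-0.8,"y":-1,"z":0,"rx":0,"ry":0,"rz":0,"claw":1},{"x":-0.8,"y":-1,"z":0,"rx":0,"ry":0,"rz":0,"claw":1},{"x":-0.8,"y":-1,"z":0,"rx":0,"ry":0,"rz":0,"claw":1},{"x":-0.8,"y":-1,"z":0,"rx":0,"ry":0,"rz":0,"claw":1}]'
python3 - <<'E'
from h import *
b=capture('side');a=capture('top')
M=fr(.4749,-.3259,-86.2)
K=[(M(x,y,56),(0,0,255)) for x in(-19,19) for y in (-27,27)]
for y in (-53,-48,1,6): K+=[(RACK(x+1.5,y,66),(0,255,255)) for x in(-36,0,36)]
J=[cv2.resize(p['color'][c[0]:c[1],c[2]:c[3]],(360,240))[:,:,::-1] for p,c in ((a,(150,240,100,235)),(b,(200,320,120,300)))]
cv2.imwrite('pics/r2.png',np.vstack([np.hstack([crop(a,(185,245,290,350),0,6,K),crop(b,(160,220,265,325),0,6,K)]),np.hstack(J)]))
E
```

```text
time_s: 29.4
tcp_pos: [0.4747, -0.3258, 0.2021]
ee_rot: [[0.065, -0.998, 0.0], [-0.998, -0.065, -0.0], [0.0, -0.0, -1.0]]
wrist_force: [1.0, -0.7, -0.2]
gripper_width: 1.001
gripper_force: 0.0
time_s: 30.4
tcp_pos: [0.2757, -0.5748, 0.2006]
ee_rot: [[0.066, -0.998, 0.0], [-0.998, -0.066, 0.0], [-0.0, -0.0, -1.0]]
wrist_force: [-0.1, -0.4, 0.5]
gripper_width: 1.002
gripper_force: 0.0
```

View pics/r2.png

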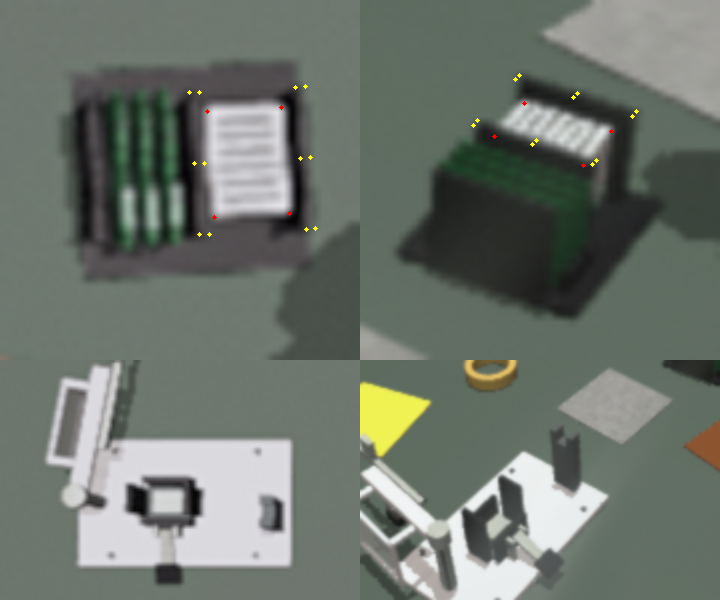

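The module sits upright between the channel walls and matches the predicted outline (red, (207–290, 107–217) in the top crop). The gate is still open, the bystanders are untouched and the arm is clear, so I hand in.

```bash
python3 -c "
from station import *
print(finish_job())"
```

```text
the job is handed in; nothing more can be done
None
```

I handed the job in at about 30 s of robot time: the module stands upright mid-channel in the rack, released, the gate is open and the arm is clear, but the hand-in returned no verdict.

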